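Sort machine parts into colour-coded bench trays

TASK

Sort the loose machine parts on the bench into the coloured trays: both brass bushes into the blue tray, both steel nuts into the red tray and the levelling foot into the yellow tray, each part the right way up, flat on the floor of a bay with no other part in it. Leave the roll of white tape and the bottle where they are.

Things in the scene. Friction and masses are not known exactly. Their poses are not given: they have to be found in the camera images.
- nut_a: Large bright steel hexagon nut lying flat, 46 mm across flats, 53 mm over corners, 24 mm high, 0.14 to 0.28 kg. Origin: centre of its underside; z up; its x axis is square to one pair of flats (and so are directions 60 and 120 degrees from it). The two nuts are alike.
- nut_b: Large bright steel hexagon nut lying flat, 46 mm across flats, 53 mm over corners, 24 mm high, 0.14 to 0.28 kg. Origin: centre of its underside; z up; its x axis is square to one pair of flats (and so are directions 60 and 120 degrees from it). The two nuts are alike.
- bush_a: Brass flanged bush standing on its flange: flange 48 mm diameter and 6 mm thick at the bottom, body above it 38 mm diameter, 36 mm high in all, dark bore on top, 0.15 to 0.31 kg. Origin: centre of its underside; z up. The two bushes are alike.
- bush_b: Brass flanged bush standing on its flange: flange 48 mm diameter and 6 mm thick at the bottom, body above it 38 mm diameter, 36 mm high in all, dark bore on top, 0.15 to 0.31 kg. Origin: centre of its underside; z up. The two bushes are alike.
- foot: Machine levelling foot standing on its pad: black rubber pad 48 mm diameter and 12 mm high, a round steel collar 26 mm diameter up to 20 mm, then an upright steel stud 16 mm diameter up to 55 mm, 0.10 to 0.21 kg. It can be lifted by the stud. Origin: centre of its underside; z up.
- tray_blue: Blue plastic tray, 100 x 165 mm outside, fixed to the bench. Origin: centre of its underside; x is the short way, y the long way, z up. Two equal bays side by side along y, their centres at y = -0.0405 and +0.0405 (x = 0), each 94 mm (x) by 78 mm (y) inside. Floor 3 mm thick, so parts stand 3 mm above the bench; outer walls and the divider between the bays are 3 mm thick and their tops 12 mm above the bench.
- tray_red: Red plastic tray, 100 x 165 mm outside, fixed to the bench. Origin: centre of its underside; x is the short way, y the long way, z up. Two equal bays side by side along y, their centres at y = -0.0405 and +0.0405 (x = 0), each 94 mm (x) by 78 mm (y) inside. Floor 3 mm thick, so parts stand 3 mm above the bench; outer walls and the divider between the bays are 3 mm thick and their tops 12 mm above the bench.
- tray_yellow: Yellow plastic tray, 100 x 165 mm outside, fixed to the bench. Origin: centre of its underside; x is the short way, y the long way, z up. Two equal bays side by side along y, their centres at y = -0.0405 and +0.0405 (x = 0), each 94 mm (x) by 78 mm (y) inside. Floor 3 mm thick, so parts stand 3 mm above the bench; outer walls and the divider between the bays are 3 mm thick and their tops 12 mm above the bench.
- tape: Roll of white tape lying flat among the parts, a loose ring 60 mm outside and 38 mm inside diameter, 18 mm high. Origin: centre of its underside. To be left alone.
- bottle: White bottle with green label and black cap standing loose beyond the trays, 56 mm diameter, 150 mm high. Origin: centre of its underside. To be left alone.

How it is judged:
By the outcome, as a careful person would: the job done as asked, in the order asked, and still so for the second after the job is handed in, with the robot touching nothing.
It also fails if it takes over 106 s, if anything falls off the work surface, if the arm or the gripper's body presses on something with over 40 N, if the wrist force passes 120 N, or if a joint passes its speed limit or range.

ROBOT

A 7-joint arm with a two-finger parallel gripper is mounted at the origin on the work surface. World frame = base frame: x ahead of the robot, y to its left, z up, the work surface at z = 0. Lengths are in m, angles in rad, forces in N, time in s.
With the tool pointing down it reaches from about 0.4 to 0.875 m from the base axis. Payload 6.5 kg.
Tool frame: the origin (TCP) lies at the very end of the fingers, on their centre line; the grasp point (between the pads) lies 19 mm behind it; z points along the fingers, y is the line along which they close (so a half turn about z gives the same grasp; the last joint's range is limited). The gripper opens to 88 mm and grips with 3 to 60 N. Pads are 18 mm wide; open, the fingers measure 123 mm over their backs; the gripper's body (75 mm by 187 mm) begins 45 mm behind the grasp point.
Start: joints at [1.064, 0.536, -0.004, 1.538, 0.003, 1.067, -0.071], TCP at [0.277, -0.588, 0.239] pointing down, gripper open.
Joint ranges: [-2.7, 2.7], [-0.37, 2.16], [-1.27, 1.26], [0.24, 2.4], [-1.31, 4.45], [0.19, 1.91], [-2.76, 2.76]. Speed limits (rad/s): [2.39, 2.39, 3.14, 3.14, 3.14, 3.14, 3.14].

INTERFACE

Orientations are given as a unit quaternion [w, x, y, z].
In Python, from bench import * gives the robot as it stands.
- The arm moves only by the tool carry_out, never from a script. Its argument "rows" is a list of rows, each a list of 7 numbers: the closure, from -1 (fully open) to 1 (shut), so that 0 is half open, then the shift along the tool's x, y, z in cm, then the turn, a rotation vector about the tool's x, y, z in rad. In form: [[jaw, dx, dy, dz, wx, wy, wz], ...]. A call has 1 to 8 rows; each row is the pose to reach, as a shift and turn from the pose commanded when the call began, along the tool's axes at that moment; what a row does not reach only later rows make up. A row lasts 1/10 s, in which the tool goes at most 50 mm and 8.59 degrees, less where a joint would pass 70% of its speed; a pose out of reach is approached as far as the arm can. A call with a gripper value outside its range is refused whole. The fingers move at their own pace and stop on an object; the grip force is fixed at half the most. Time passes only in rows, so rows that repeat a pose let the fingers close. It gives the time, the measured TCP pose, the force, the opening and the grip force at its end, in the units of the state.
- state(): the state, without advancing time (a new reading comes with each control period).
- get_image(name): name is "scene" or "side" or "wrist"; returns a dict with "image" (480x640x3 uint8, blue, green, red), "range_z" (480x640 float32, m along the optical axis (not along the pixel's ray), 0 where there is no reading), "intrinsics" (3x3 intrinsics, pixels), "k1" (the pictures are not rectified: a ray, as slopes to the right and down, at radius r is drawn at 1 + k1 r^2 times it, then the intrinsics apply), "T" (4x4, takes a point from camera to world coordinates). Camera axes: x right, y up, looking along -z (the intrinsics and any distortion apply to the point x, -y, -z); pixel columns grow to the right and rows downward; lengths in m; the calibration is good to about 2 mm. A picture is of the moment at which its call begins.
- close_job(): hands the job in; it is judged then, once.
The state is a dict: "time": time; "joints": joint angles; "joint_velocities": joint speeds; "joint_torque": joint torques, N m; "eef_pos": TCP position; "ee_rot": TCP orientation; "contact_force": force on the tool from outside, world axes, zero at the start; "wrist_torque": the same for the moment, N m; "grip_width": finger opening in m; "finger_force": force on a finger pad.
Only numpy, scipy, OpenCV 4.12 (cv2) and the standard library are available. Lean on these libraries where they do the work, as an engineer would, in place of code of your own. Each camera call takes 0.05 s, during which the arm holds its last target. There are 200 camera calls.

## Working session

There is one attempt and no reset: what is moved stays moved. The work goes in short steps, Python scripts to look and compute and a tool call to move; the robot and the scene stay as the last step left them, time stands still between calls to the robot, and variables do not carry over. Pictures are saved under pics/ and viewed, at most 14 in all, crops included, and the job is handed in when it is done.

Besides the shell and the picture viewer there is one more tool, called after "Emit:" as name([rows], argument=value, ...), one row to a line, values as JSON. carry_out: Moves the arm, as the interface text tells. Its arguments: {"type":"object","properties":{"rows":{"type":"array","items":{"type":"array","items":{"type":"number"}}}},"required":["rows"]}

```bash
ls; mkdir -p pics
python3 - <<'E'
from bench import *
import cv2,numpy as np,pickle
s=state(); print(s['time'],s['eef_pos'],s['ee_rot'],s['grip_width'])
for n in ("scene","side"):
    d=get_image(n); pickle.dump(d,open(n+'.pkl','wb')); cv2.imwrite(f'pics/{n}0.png',d['image'])
    print(n,d['intrinsics'].tolist(),d['k1'],np.round(d['T'],3).tolist())
E
```

```text
pics
0.0 [ 0.27705682 -0.58731917  0.23784776] [-8.18000066e-04  9.75800610e-01  2.18660549e-01 -2.54568301e-04] 0.08802395599726728
scene [[504.2141063876791, 0.0, 322.18574080983626], [0.0, 504.2141063876791, 236.02642241664486], [0.0, 0.0, 1.0]] 0.028779602062307327 [[-0.026, -0.503, 0.864, 1.334], [1.0, -0.021, 0.018, 0.02], [0.009, 0.864, 0.504, 0.496], [0.0, 0.0, 0.0, 1.0]]
side [[547.0508789783157, 0.0, 315.776531228608], [0.0, 547.0508789783157, 248.1683361446391], [0.0, 0.0, 1.0]] 0.041391952105846404 [[-0.851, 0.376, -0.367, 0.2], [-0.525, -0.603, 0.601, 0.667], [0.005, 0.704, 0.71, 0.816], [0.0, 0.0, 0.0, 1.0]]
```

View pics/scene0.png

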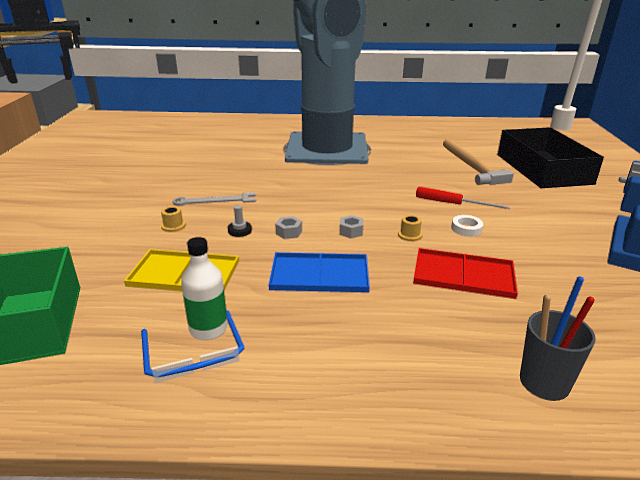

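View pics/side0.png

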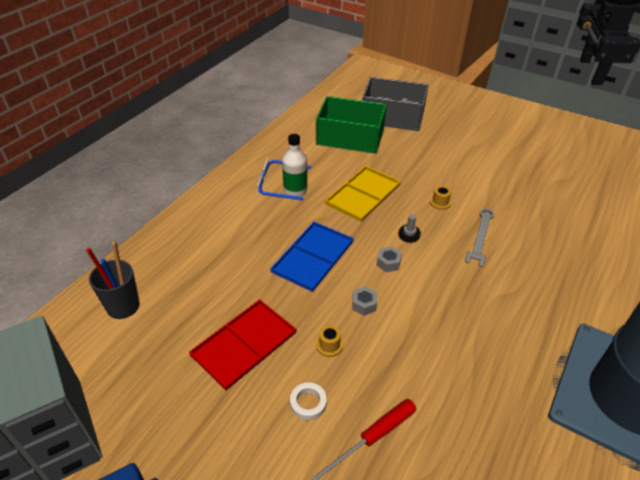

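The scene view shows, left to right: a bush (172,218), the foot (239,225), nuts (289,228) and (351,227), a bush (410,228) and the tape (467,225). The yellow, blue and red trays are at (183,268), (320,272) and (466,272). The bottle stands in front of the yellow tray's right end, at (205,300). The side view agrees.

```bash
cat > h.py <<'E'
import cv2,numpy as np,pickle
from bench import *
def rays(d,uv):
    K=d['intrinsics'];p=cv2.undistortPoints(np.float32(uv).reshape(-1,1,2),K,np.array([d['k1'],0,0,0,0.]))[:,0]
    r=np.c_[p[:,0],-p[:,1],-np.ones(len(p))]
    return r@d['T'][:3,:3].T, d['T'][:3,3]
def onplane(d,uv,z):
    r,o=rays(d,uv); return o+r*((z-o[2])/r[:,2])[:,None]
def cloud(d):
    v,u=np.mgrid[:480,:640]; r,o=rays(d,np.c_[u.ravel(),v.ravel()])
    P=o+r*d['range_z'].reshape(-1,1); P[d['range_z'].ravel()==0]=np.nan
    return P.reshape(480,640,3)
def comps(m,amin=40):
    n,l,st,c=cv2.connectedComponentsWithStats(m.astype(np.uint8))
    return [(l==i,st[i],c[i]) for i in range(1,n) if st[i,4]>=amin]
E
python3 - <<'E'
from h import *
for n in ("scene","side"):
    d=pickle.load(open(n+'.pkl','rb'));P=cloud(d)
    hsv=cv2.cvtColor(d['image'],cv2.COLOR_BGR2HSV)
    print(n)
    reg=(P[...,0]>.3)&(P[...,0]<.9)&(abs(P[...,1])<.5)
    fl=reg&(abs(P[...,2])<.004);print('bench z',np.nanmedian(P[...,2][fl]))
    for m,st,c in comps(reg&(P[...,2]>.010)&(P[...,2]<.2)):
        Q=P[m];zt=np.percentile(Q[:,2],97);T=Q[Q[:,2]>zt-.006]
        (cx,cy),r=cv2.minEnclosingCircle(np.float32(T[:,:2]))
        print('obj',np.round(c),st[4],'ztop',round(zt,4),'top c',np.round([cx,cy,r],4),'med col',np.median(d['image'][m],0))
    for nm,lo,hi in (('blue',105,125),('red',0,6),('yellow',22,30)):
        m=(hsv[...,0]>=lo)&(hsv[...,0]<=hi)&(hsv[...,1]>200)&reg&(abs(P[...,2])<.02)
        for k,st,c in comps(m,900):
            # floor pixels
            Q=P[k];bx=cv2.minAreaRect(np.float32(Q[:,:2]));print(nm,np.round(c),st[4],np.round(bx[0],4),np.round(bx[1],4),round(bx[2],1),'z',np.round(np.nanmedian(Q[:,2]),4))
E
```

```text
scene
bench z 0.001126687233763135
obj [450. 196.] 593 ztop 0.0282 top c [0.3217 0.2531 0.0496] med col [ 18.  24. 168.]
obj [239. 222.] 383 ztop 0.0568 top c [ 0.474  -0.1614  0.0086] med col [88. 91. 95.]
obj [171. 216.] 381 ztop 0.0391 top c [ 0.4574 -0.2962  0.0201] med col [ 46. 111. 149.]
obj [411. 225.] 377 ztop 0.0377 top c [0.4756 0.1732 0.02  ] med col [ 43. 100. 134.]
obj [467. 223.] 391 ztop 0.0215 top c [0.4469 0.2868 0.0315] med col [191. 210. 227.]
obj [289. 226.] 401 ztop 0.0258 top c [ 0.475  -0.0651  0.0263] med col [100. 103. 106.]
obj [351. 225.] 385 ztop 0.0258 top c [0.467  0.0582 0.0274] med col [104. 107. 111.]
obj [197. 308.] 5333 ztop 0.1494 top c [ 0.7629 -0.1589  0.0145] med col [135. 131. 134.]
obj [ 37. 301.] 6638 ztop 0.0808 top c [ 0.7573 -0.4121  0.0918] med col [42. 91. 24.]
obj [468. 272.] 662 ztop 0.0142 top c [0.6058 0.2496 0.0959] med col [ 12.  17. 168.]
obj [320. 271.] 615 ztop 0.0139 top c [6.153e-01 6.000e-04 9.610e-02] med col [161.  73.  20.]
obj [557. 346.] 5441 ztop 0.1436 top c [0.8501 0.2949 0.0297] med col [48. 46. 46.]
blue [319. 272.
[... 962 characters left out ...]
.0145 top c [0.572  0.1739 0.0277] med col [  1.   17.5 161.5]
obj [ 48. 351.] 2017 ztop 0.1807 top c [0.765  0.4992 0.0551] med col [109. 119. 107.]
obj [231. 353.] 342 ztop 0.014 top c [0.6092 0.2702 0.0775] med col [  0.   2. 170.]
obj [329. 338.] 461 ztop 0.0378 top c [0.4728 0.1733 0.0196] med col [ 22.  89. 132.]
obj [308. 399.] 678 ztop 0.0198 top c [0.444  0.288  0.0307] med col [192. 210. 223.]
obj [375. 431.] 1183 ztop 0.0266 top c [0.3179 0.2536 0.0496] med col [  0.   4. 153.]
blue [312. 256.] 2789 [0.6138 0.0016] [0.1679 0.1006] 89.9 z 0.0024
red [242. 343.] 4608 [0.6037 0.2467] [0.1718 0.1027] 77.7 z 0.0027
yellow [362. 193.] 2130 [ 0.6203 -0.2379] [0.1842 0.1025] 84.1 z 0.0028
```

Both views agree to about 2 mm and the heights and radii match the given sizes. I'll go above bush_a with the jaws closing along world x.

Emit:
carry_out([
  [-1,28.7,-18.6,-1,0,0,-1.129],
  [-1,28.7,-18.6,-1,0,0,-1.129],
  [-1,28.7,-18.6,-1,0,0,-1.129],
  [-1,28.7,-18.6,-1,0,0,-1.129],
  [-1,28.7,-18.6,-1,0,0,-1.129],
  [-1,28.7,-18.6,-1,0,0,-1.129],
  [-1,28.7,-18.6,-1,0,0,-1.129],
  [-1,28.7,-18.6,-1,0,0,-1.129],
])

```text
time: 0.9
eef_pos: [0.4613, -0.2903, 0.249]
ee_rot: [-0.0, 0.702, 0.712, 0.002]
contact_force: [0.1, 0.2, 0.7]
grip_width: 0.0885
finger_force: 0.0
```

```bash
cat >> h.py <<'E'
from scipy.spatial.transform import Rotation as R
def pose():
    s=state();q=s['ee_rot'];M=R.from_quat([q[1],q[2],q[3],q[0]]).as_matrix()
    return s,M
def look(name=None):
    d=get_image('wrist'); pickle.dump(d,open('wrist.pkl','wb'))
    if name: cv2.imwrite('pics/'+name+'.png',d['image'])
    return d
def rep():
    s,M=pose();print('t',round(s['time'],2),'pos',np.round(s['eef_pos'],4),'tooly',round(np.degrees(np.arctan2(M[1,1],M[0,1])),2),'tilt z',np.round(M[:,2],3),'w',round(s['grip_width'],4),'F',np.round(s['contact_force'],1),'q7',round(s['joints'][6],2))
def objs(d,zlo=.010,zhi=.2,amin=150):
    P=cloud(d)
    for m,st,c in comps((P[...,2]>zlo)&(P[...,2]<zhi),amin):
        Q=P[m];zt=np.percentile(Q[:,2],97);T=Q[Q[:,2]>zt-.006]
        (cx,cy),r=cv2.minEnclosingCircle(np.float32(T[:,:2]))
        print('px',np.round(c),st[4],'ztop',round(zt,4),'c,r',np.round([cx,cy,r],4),'col',np.median(d['image'][m],0))
E
python3 - <<'E'
from h import *
d=look('w1');rep();print(np.round(d['T'],3).tolist(),d['intrinsics'][0,0]);objs(d)
E
```

```text
t 0.95 pos [ 0.4593 -0.2937  0.2487] tooly 0.73 tilt z [ 0.     0.001 -1.   ] w 0.0885 F [ 0.5 -0.6  0.1] q7 0.37
[[1.0, -0.014, -0.007, 0.462], [0.015, 0.963, 0.269, -0.22], [0.003, -0.269, 0.963, 0.394], [0.0, 0.0, 0.0, 1.0]] 356.2213190413226
px [623.  51.] 240 ztop 0.0134 c,r [ 0.7682 -0.1186  0.0236] col [204.  91.  21.]
px [614.  89.] 3024 ztop 0.0771 c,r [ 0.7432 -0.1628  0.0198] col [19. 46. 12.]
px [331.  84.] 1578 ztop 0.0545 c,r [ 0.4741 -0.1622  0.0082] col [46. 60. 72.]
px [467. 137.] 1263 ztop 0.0124 c,r [ 0.6219 -0.2317  0.0957] col [  0. 203. 238.]
px [314. 219.] 1112 ztop 0.0363 c,r [ 0.4592 -0.2974  0.019 ] col [ 54.  144.  190.5]
px [564. 293.] 4614 ztop 0.0745 c,r [ 0.7357 -0.3847  0.0676] col [32. 83. 30.]
px [460. 409.] 1104 ztop 0.0546 c,r [ 0.6456 -0.5321  0.0208] col [63. 63. 64.]
```

View pics/w1.png

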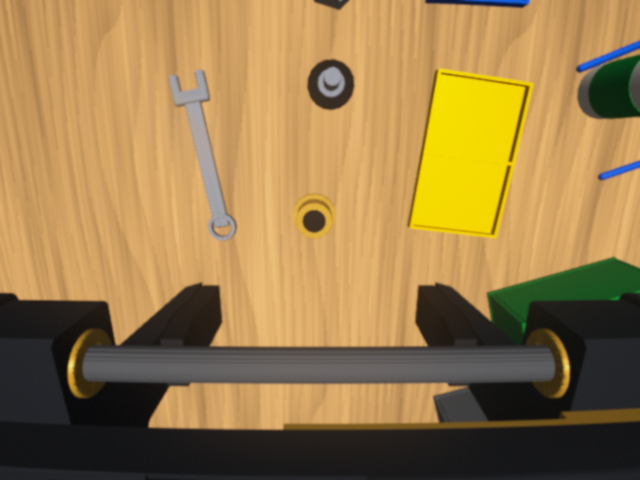

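The wrist view shows bush_a at (314,219), the foot at (331,84), and the yellow tray with corners near (438,70), (530,85), (497,236) and (411,228). Bush_a is directly beneath the tool, so I'll descend.

Emit:
carry_out([
  [-1,0,0.1,5,0,0,0],
  [-1,0,0.1,10,0,0,0],
  [-1,0,0.1,15,0,0,0],
  [-1,0,0.1,20,0,0,0],
  [-1,0,0.1,22,0,0,0],
  [-1,0,0.1,23.8,0,0,0],
  [-1,0,0.1,23.8,0,0,0],
  [-1,0,0.1,23.8,0,0,0],
])

```text
time: 1.75
eef_pos: [0.4581, -0.2978, 0.0108]
ee_rot: [-0.0, 0.708, 0.706, -0.0]
contact_force: [0.2, 0.6, -0.0]
grip_width: 0.0879
finger_force: 0.0
```

Run:
```python
from h import *
rep()
# trays: outer corners from wrist/side views (tray-coloured pixels cast on z=0.006)
for n,cols in (('wrist',('yellow',)),('side',('blue','red'))):
    d=pickle.load(open(n+'.pkl','rb'));hsv=cv2.cvtColor(d['image'],cv2.COLOR_BGR2HSV)
    for nm,lo,hi in (('blue',105,125),('red',0,6),('yellow',22,32)):
        if nm not in cols: continue
        m=(hsv[...,0]>=lo)&(hsv[...,0]<=hi)&(hsv[...,1]>215)
        for k,st,c in comps(m,2000):
            v,u=np.nonzero(k);Q=onplane(d,np.c_[u,v],.008);b=cv2.minAreaRect(np.float32(Q[:,:2]));
            print(nm,np.round(c),np.round(b[0],4),np.round(b[1],4),round(b[2],1))
```

```text
t 1.75 pos [ 0.4581 -0.2978  0.0108] tooly -0.16 tilt z [-0.001 -0.    -1.   ] w 0.0879 F [ 0.2  0.6 -0. ] q7 0.22
yellow [468. 153.] [ 0.623  -0.2319] [0.1657 0.1024] 84.3
blue [312. 256.] [0.6137 0.0017] [0.0983 0.1666] 0.3
red [242. 343.] [0.604  0.2491] [0.1676 0.1045] 77.8
```

Tray sizes check out. Now close and start lifting.

Emit:
carry_out([
  [1,0,0,0,0,0,0],
  [1,0,0,0,0,0,0],
  [1,0,0,0,0,0,0],
  [1,0,0,0,0,0,0],
  [1,0,0,0,0,0,0],
  [1,0,0,0,0,0,0],
  [1,0,0,-1,0,0,0],
  [1,0,0,-4,0,0,0],
])

```text
time: 2.55
eef_pos: [0.4564, -0.296, 0.0493]
ee_rot: [-0.003, 0.707, 0.707, -0.001]
contact_force: [-0.7, 0.2, -1.1]
grip_width: 0.0372
finger_force: 30.0
```

Emit:
carry_out([
  [1,0,0,-5,0,0,0],
  [1,3,2,-7,0,0,0],
  [1,7.2,4.4,-7,0,0,0],
  [1,11.5,7,-7,0,0,0],
  [1,15.5,9.5,-7,0,0,0],
  [1,19.5,12,-7,0,0,0],
  [1,23,14,-7,0,0,0],
  [1,25.7,15.7,-7,0,0,0],
])

```text
time: 3.35
eef_pos: [0.6164, -0.0369, 0.1212]
ee_rot: [-0.0, 0.707, 0.708, 0.0]
contact_force: [0.4, -0.2, -2.3]
grip_width: 0.0369
finger_force: 30.0
```

Run:
```python
from h import *
d=look('w2');rep();objs(d)
```

```text
t 3.4 pos [ 0.619  -0.0307  0.1216] tooly 0.39 tilt z [ 0.003  0.006 -1.   ] w 0.0373 F [ 3.   4.9 -0.5] q7 -0.22
px [323. 298.] 31253 ztop 0.1995 c,r [ 0.6317 -0.0072  0.064 ] col [61. 83. 74.]
px [ 93. 106.] 4896 ztop 0.0238 c,r [0.4659 0.0575 0.027 ] col [185. 189. 196.]
px [ 19. 330.] 1854 ztop 0.1998 c,r [ 0.5515 -0.0103  0.0098] col [27. 31. 39.]
px [613. 400.] 2340 ztop 0.1983 c,r [ 0.688  -0.0264  0.0133] col [21. 22. 24.]
px [ 23. 401.] 2064 ztop 0.1977 c,r [ 0.5408 -0.029   0.0087] col [17. 15. 15.]
px [222. 400.] 1426 ztop 0.1994 c,r [ 0.5935 -0.0251  0.0084] col [22. 27. 33.]
px [412. 401.] 1529 ztop 0.1992 c,r [ 0.6398 -0.0254  0.0094] col [22. 34. 46.]
```

View pics/w2.png

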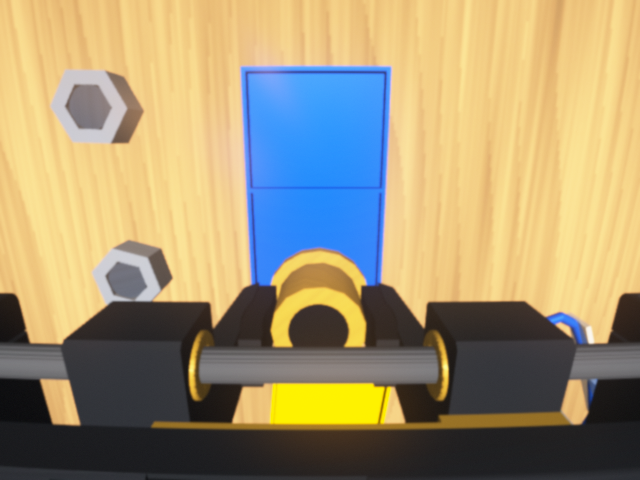

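The bush is held upright and has its flange below the pads. The nuts are at (90,106) and (130,272). Lower it into the near blue bay.

Emit:
carry_out([
  [1,0,0,0,0,0,0],
  [1,0,0,3,0,0,0],
  [1,0,0,6,0,0,0],
  [1,0,0,8.5,0,0,0],
  [1,0,0,9.7,0,0,0],
  [1,0,0,10.4,0,0,0],
  [1,0,0,10.6,0,0,0],
  [1,0,0,10.6,0,0,0],
])

```text
time: 4.2
eef_pos: [0.614, -0.0417, 0.0169]
ee_rot: [-0.001, 0.708, 0.706, -0.002]
contact_force: [-10.8, 0.4, 14.7]
grip_width: 0.0372
finger_force: 30.0
```

Emit:
carry_out([
  [-0.4,0,0,0,0,0,0],
  [-0.4,0,0,0,0,0,0],
  [-0.4,0,0,0,0,0,0],
  [-0.5,0,0,-2,0,0,0],
  [-1,0,0,-6,0,0,0],
  [-1,0,0,-11,0,0,0],
  [-1,4,-3,-16,0,0,0],
  [-1,8,-6,-18,0,0,0],
])

```text
time: 5.0
eef_pos: [0.5701, 0.0223, 0.1869]
ee_rot: [0.002, 0.709, 0.705, 0.002]
contact_force: [0.1, 0.3, 0.1]
grip_width: 0.088
finger_force: 0.0
```

Run:
```python
from h import *
d=look('w3');rep();objs(d)
```

```text
t 5.05 pos [0.5664 0.0318 0.1896] tooly 0.29 tilt z [ 0.005  0.004 -1.   ] w 0.0879 F [-3.8  6.1  1.7] q7 -0.31
px [348.  37.] 708 ztop 0.0123 c,r [0.5945 0.1912 0.0545] col [ 37.  51. 241.]
px [193.  39.] 2515 ztop 0.0363 c,r [0.4751 0.1723 0.0193] col [ 48. 109. 145.]
px [366. 237.] 1779 ztop 0.0121 c,r [6.161e-01 5.000e-04 9.600e-02] col [225. 114.  58.]
px [197. 184.] 2597 ztop 0.0238 c,r [0.4662 0.0576 0.0265] col [166. 168. 172.]
px [365. 293.] 1658 ztop 0.0391 c,r [ 0.6163 -0.0426  0.0194] col [ 64.  120.  156.5]
px [219. 306.] 1803 ztop 0.1992 c,r [0.5207 0.0238 0.0121] col [74. 80. 88.]
px [429. 301.] 811 ztop 0.1997 c,r [0.6225 0.0237 0.012 ] col [39. 37. 44.]
px [225. 400.] 1106 ztop 0.0541 c,r [ 0.4736 -0.1618  0.0092] col [ 95.  99. 104.]
```

View pics/w3.png

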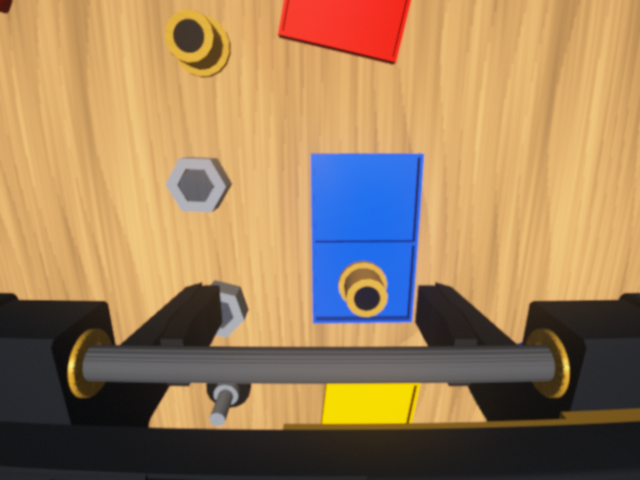

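Emit:
carry_out([
  [-1,4,-2.5,0,0,0,0],
  [-1,8,-5,0,0,0,0],
  [-1,12,-7.3,0,0,0,0],
  [-1,13.2,-8.1,0,0,0,0],
  [-1,13.2,-8.1,0,0,0,0],
  [-1,13.2,-8.1,2,0,0,0],
  [-1,13.2,-8.1,4,0,0,0],
  [-1,13.2,-8.1,4,0,0,0],
])

```text
time: 5.85
eef_pos: [0.4869, 0.1525, 0.1416]
ee_rot: [-0.0, 0.708, 0.706, -0.002]
contact_force: [0.0, -0.5, 0.2]
grip_width: 0.0882
finger_force: 0.0
```

Run:
```python
from h import *
d=look('w4');rep();objs(d)
```

```text
t 5.9 pos [0.4876 0.1533 0.1429] tooly -0.19 tilt z [-0.002 -0.001 -1.   ] w 0.0882 F [0.3 0.1 0.9] q7 -0.62
px [90. 95.] 5501 ztop 0.0249 c,r [0.3197 0.2535 0.0502] col [ 25.  45. 204.]
px [258.  44.] 3935 ztop 0.0181 c,r [0.4464 0.288  0.0301] col [249. 248. 248.]
px [479. 116.] 2647 ztop 0.0121 c,r [0.6074 0.2494 0.0962] col [ 15.  31. 232.]
px [300. 212.] 2254 ztop 0.0361 c,r [0.4751 0.1726 0.019 ] col [ 62. 164. 212.]
px [183. 320.] 3944 ztop 0.1893 c,r [0.4361 0.1615 0.0092] col [30. 36. 45.]
px [455. 320.] 4335 ztop 0.1888 c,r [0.542  0.1606 0.0095] col [33. 36. 42.]
px [293. 332.] 1549 ztop 0.0236 c,r [0.4663 0.0577 0.0268] col [136. 136. 138.]
px [156. 394.] 677 ztop 0.1997 c,r [0.4372 0.149  0.0073] col [18. 20. 23.]
px [465. 394.] 993 ztop 0.1995 c,r [0.5406 0.1488 0.0073] col [37. 26. 22.]
px [453. 418.] 222 ztop 0.0211 c,r [ 0.6148 -0.0288  0.0135] col [ 42.  103.5 143.5]
```

bush_a stands upright in the lower blue bay at (366,290). bush_b is at (.475,.1725), so I'll align on it, descend and grip.

Emit:
carry_out([
  [-1,1.9,-1.3,3,0,0,0],
  [-1,1.9,-1.3,7,0,0,0],
  [-1,1.9,-1.3,10,0,0,0],
  [-1,1.9,-1.3,12,0,0,0],
  [-1,1.9,-1.3,13.2,0,0,0],
  [-1,1.9,-1.3,13.2,0,0,0],
  [-1,1.9,-1.3,13.2,0,0,0],
  [0,1.9,-1.3,13.2,0,0,0],
])

```text
time: 6.7
eef_pos: [0.4755, 0.1745, 0.0129]
ee_rot: [0.0, 0.708, 0.707, 0.001]
contact_force: [-0.4, 0.4, 0.1]
grip_width: 0.0821
finger_force: 0.0
```

Emit:
carry_out([
  [1,0,0,0,0,0,0],
  [1,0,0,0,0,0,0],
  [1,0,0,0,0,0,0],
  [1,0,0,0,0,0,0],
  [1,0,0,0,0,0,0],
  [1,0,0,-2,0,0,0],
  [1,0,0,-6,0,0,0],
  [1,0,0,-10,0,0,0],
])

```text
time: 7.5
eef_pos: [0.4732, 0.174, 0.1121]
ee_rot: [-0.001, 0.707, 0.707, -0.001]
contact_force: [1.2, 0.1, -2.4]
grip_width: 0.0376
finger_force: 30.0
```

Run:
```python
from h import *
rep()
```

```text
t 7.5 pos [0.4732 0.174  0.1121] tooly -0.04 tilt z [-0.003 -0.001 -1.   ] w 0.0376 F [ 1.2  0.1 -2.4] q7 -0.7
```

Emit:
carry_out([
  [1,-3,3.3,0,0,0,0],
  [1,-6,6.5,0,0,0,0],
  [1,-9,9.8,0,0,0,0],
  [1,-11.8,12.8,0,0,0,0],
  [1,-13.1,14.2,0,0,0,0],
  [1,-13.1,14.2,2,0,0,0],
  [1,-13.1,14.2,4,0,0,0],
  [1,-13.1,14.2,6,0,0,0],
])

```text
time: 8.3
eef_pos: [0.6158, 0.0429, 0.0505]
ee_rot: [-0.0, 0.708, 0.707, -0.0]
contact_force: [0.3, -0.1, -2.3]
grip_width: 0.0373
finger_force: 30.0
```

Run:
```python
from h import *
rep()
```

```text
t 8.3 pos [0.6158 0.0429 0.0505] tooly -0.08 tilt z [-0.001 -0.    -1.   ] w 0.0373 F [ 0.3 -0.1 -2.3] q7 -0.41
```

Emit:
carry_out([
  [1,0,0,1.5,0,0,0],
  [1,0,0,2.6,0,0,0],
  [1,0,0,3.2,0,0,0],
  [1,0,0,3.5,0,0,0],
  [1,0,0,3.5,0,0,0],
  [-0.4,0,0,3.5,0,0,0],
  [-0.4,0,0,3.5,0,0,0],
  [-0.4,0,0,3.5,0,0,0],
])

```text
time: 9.1
eef_pos: [0.6166, 0.0433, 0.0168]
ee_rot: [0.0, 0.707, 0.707, 0.0]
contact_force: [0.7, 0.5, -0.4]
grip_width: 0.0592
finger_force: 0.0
```

Emit:
carry_out([
  [-0.4,0,0,-2,0,0,0],
  [-1,0,0,-6,0,0,0],
  [-1,0,0,-11,0,0,0],
  [-1,-1,-4,-14,0,0,0],
  [-1,-2,-8,-16,0,0,0],
  [-1,-3,-12,-16,0,0,0],
  [-1,-3,-13,-16,0,0,0],
  [-1,-3,-13,-16,0,0,0],
])

```text
time: 9.9
eef_pos: [0.4852, 0.013, 0.1768]
ee_rot: [0.0, 0.708, 0.707, -0.0]
contact_force: [-0.6, -0.2, 0.3]
grip_width: 0.0882
finger_force: 0.0
```

Run:
```python
from h import *
d=look('w5');rep();objs(d)
```

```text
t 9.95 pos [0.4868 0.0135 0.1768] tooly -0.05 tilt z [ 0.001  0.    -1.   ] w 0.0882 F [ 0.3 -0.1 -0.4] q7 -0.32
px [458.  26.] 705 ztop 0.0124 c,r [0.5926 0.1868 0.0531] col [ 15.  28. 232.]
px [293. 173.] 2713 ztop 0.0239 c,r [0.4663 0.0574 0.0267] col [177. 177. 180.]
px [470. 211.] 1571 ztop 0.0122 c,r [6.163e-01 4.000e-04 9.610e-02] col [225. 109.  48.]
px [474. 194.] 2122 ztop 0.0392 c,r [0.6172 0.0426 0.0193] col [ 59. 109. 147.]
px [445. 297.] 3212 ztop 0.1989 c,r [0.5382 0.0144 0.0123] col [46. 36. 40.]
px [306. 306.] 2233 ztop 0.0237 c,r [ 0.4755 -0.0648  0.0266] col [161. 163. 164.]
px [201. 308.] 1712 ztop 0.1995 c,r [0.4358 0.0145 0.0123] col [29. 39. 50.]
px [306. 399.] 1042 ztop 0.054 c,r [ 0.4742 -0.1611  0.0084] col [ 97.5 102.  108. ]
```

View pics/w5.png

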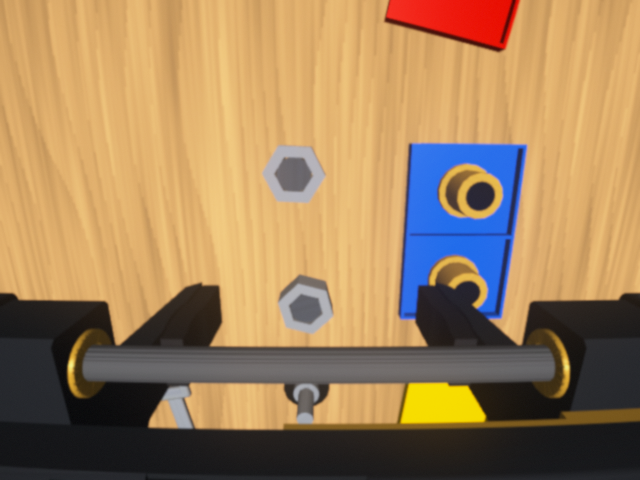

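Both bushes stand upright, one per blue bay. The nuts are at (293,173) and (306,306). Next I'll measure their flat directions from the width of the top face.

```bash
cat >> h.py <<'E'
def nutang(d,c):
    P=cloud(d);m=(P[...,2]>.019)&(P[...,2]<.03)&(np.hypot(P[...,0]-c[0],P[...,1]-c[1])<.04)
    u=np.argwhere(m)[:,::-1];Q=onplane(d,u,.024)[:,:2]
    best=[]
    for t in np.radians(np.arange(-30,30,.5)):
        w=0
        for k in (0,1,2):
            p=Q@[np.cos(t+k*np.pi/3),np.sin(t+k*np.pi/3)];w+=np.ptp(p)
        best.append((w/3,np.degrees(t)))
    b=min(best);(x,y),r=cv2.minEnclosingCircle(np.float32(Q));print('nut c',np.round([x,y,r],4),'flat normal deg (mod 60)',round(b[1],1),'w',round(b[0],4),'max w',round(max(best)[0],4))
E
python3 - <<'E'
from h import *
d=pickle.load(open('wrist.pkl','rb'));nutang(d,(.4663,.0574));nutang(d,(.4755,-.0648))
E
```

```text
nut c [0.4664 0.0577 0.0264] flat normal deg (mod 60) 27.0 w 0.046 max w 0.0523
nut c [ 0.4754 -0.0639  0.0272] flat normal deg (mod 60) 15.0 w 0.047 max w 0.0534
```

Emit:
carry_out([
  [-1,3,-1.5,0,0,0,-0.14],
  [-1,4.4,-2,3,0,0,-0.28],
  [-1,4.4,-2,7,0,0,-0.42],
  [-1,4.4,-2,11,0,0,-0.471],
  [-1,4.4,-2,14,0,0,-0.471],
  [-1,4.4,-2,16,0,0,-0.471],
  [-1,4.4,-2,17,0,0,-0.471],
  [-1,4.4,-2,17,0,0,-0.471],
])

```text
time: 10.75
eef_pos: [0.4665, 0.058, 0.0054]
ee_rot: [-0.001, 0.523, 0.852, -0.0]
contact_force: [-0.1, 0.8, 0.1]
grip_width: 0.0882
finger_force: 0.0
```

Run:
```python
from h import *
rep()
```

```text
t 10.75 pos [0.4665 0.058  0.0054] tooly 26.97 tilt z [-0.002  0.    -1.   ] w 0.0882 F [-0.1  0.8  0.1] q7 -0.22
```

Emit:
carry_out([
  [1,0,0,0,0,0,0],
  [1,0,0,0,0,0,0],
  [1,0,0,0,0,0,0],
  [1,0,0,0,0,0,0],
  [1,0,0,0,0,0,0],
  [1,0,0,-2,0,0,0],
  [1,0,0,-6,0,0,0],
  [1,0,0,-9,0,0,0],
])

```text
time: 11.55
eef_pos: [0.4659, 0.0574, 0.0981]
ee_rot: [-0.0, 0.523, 0.852, -0.0]
contact_force: [0.1, -0.2, -2.0]
grip_width: 0.0452
finger_force: 30.0
```

```bash
cat >> h.py <<'E'
def go(x,y,z):
    s,M=pose();print('shift cm',np.round(M.T@(np.array([x,y,z])-s['eef_pos'])*100,1))
E
python3 - <<'E'
from h import *
rep()
go(.6125,.2886,.095);go(.5955,.2095,.095)
E
```

```text
t 11.55 pos [0.4659 0.0574 0.0981] tooly 26.94 tilt z [-0.  0. -1.] w 0.0452 F [ 0.1 -0.2 -2. ] q7 -0.11
shift cm [14.  23.5  0.3]
shift cm [ 7.7 18.4  0.3]
```

Emit:
carry_out([
  [1,2,3.5,0,0,0,0],
  [1,4.5,7.5,0,0,0,0],
  [1,6.8,11.5,0,0,0,0],
  [1,9.2,15.5,0,0,0,0],
  [1,11.5,19.5,0,0,0,0],
  [1,13,22.2,0,0,0,0],
  [1,14,23.7,0,0,0,0],
  [1,14,23.7,0,0,0,0],
])

```text
time: 12.35
eef_pos: [0.6139, 0.2927, 0.0964]
ee_rot: [-0.001, 0.522, 0.853, 0.001]
contact_force: [-1.2, 0.0, -1.7]
grip_width: 0.0458
finger_force: 30.0
```

Run:
```python
from h import *
rep();d=look('w6');go(.6145,.289,.010)
```

```text
t 12.35 pos [0.6139 0.2927 0.0964] tooly 27.08 tilt z [-0.     0.002 -1.   ] w 0.0458 F [-1.2  0.  -1.7] q7 -0.33
shift cm [-0.2  0.   8.6]
```

View pics/w6.png

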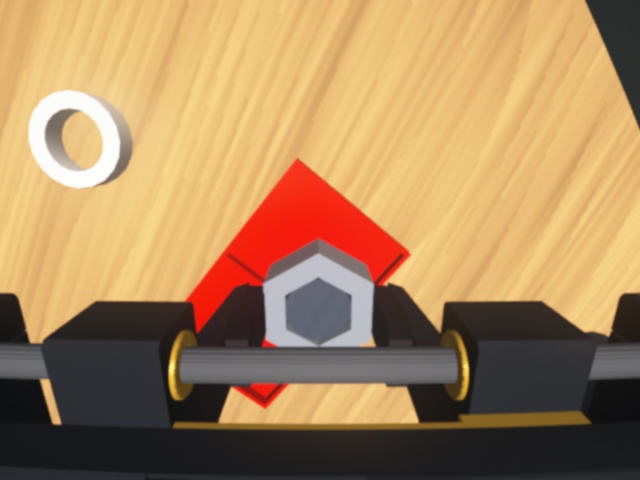

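The nut is held level at (318,300). The red tray's far-bay corners are near (298,160), (410,253), (228,253) and (340,346). I'll check that bay centre numerically.

Run:
```python
from h import *
d=pickle.load(open('wrist.pkl','rb'))
print(np.round(onplane(d,[(298,160),(410,253),(265,407)],.012),4).tolist(),np.round(onplane(d,[(228,253)],.012),4).tolist())
```

```text
[[0.5774, 0.3401, 0.012], [0.672, 0.3197, 0.012], [0.6372, 0.1607, 0.012]] [[0.5624, 0.2636, 0.012]]
```

Emit:
carry_out([
  [1,-0.3,0.1,2,0,0,0],
  [1,-0.3,0.1,4,0,0,0],
  [1,-0.3,0.1,6,0,0,0],
  [1,-0.3,0.1,7.5,0,0,0],
  [1,-0.3,0.1,8.3,0,0,0],
  [1,-0.3,0.1,8.6,0,0,0],
  [1,-0.3,0.1,8.7,0,0,0],
  [1,-0.3,0.1,8.7,0,0,0],
])

```text
time: 13.2
eef_pos: [0.6148, 0.286, 0.0134]
ee_rot: [-0.0, 0.523, 0.852, -0.003]
contact_force: [-16.4, -11.6, 41.4]
grip_width: 0.0459
finger_force: 30.0
```

Emit:
carry_out([
  [-0.25,0,0,0,0,0,0],
  [-0.25,0,0,0,0,0,0],
  [-0.25,0,0,0,0,0,0],
  [-0.25,0,0,-1.5,0,0,0],
  [-0.25,0,0,-4,0,0,0],
  [-1,0,0,-8,0,0,0],
  [-1,0,0,-12,0,0,0],
  [-1,0,0,-15,0,0,0],
])

```text
time: 14.0
eef_pos: [0.6171, 0.288, 0.1632]
ee_rot: [0.001, 0.523, 0.852, 0.001]
contact_force: [0.7, 0.3, -0.4]
grip_width: 0.0768
finger_force: 0.0
```

Run:
```python
from h import *
rep();d=look('w7');objs(d);go(.475,-.045,.17)
```

```text
t 14.0 pos [0.6171 0.288  0.1632] tooly 26.94 tilt z [ 0.002  0.002 -1.   ] w 0.0768 F [ 0.7  0.3 -0.4] q7 -0.3
px [20. 45.] 1153 ztop 0.0203 c,r [0.3503 0.3165 0.0403] col [ 71.  86. 131.]
px [597.  64.] 11908 ztop 0.0884 c,r [0.7209 0.493  0.0212] col [40. 42. 39.]
px [126. 132.] 2966 ztop 0.0178 c,r [0.4471 0.2883 0.0304] col [240. 246. 247.]
px [242. 284.] 4378 ztop 0.1983 c,r [0.5748 0.2711 0.0096] col [25. 32. 56.]
px [315. 230.] 2810 ztop 0.0268 c,r [0.6168 0.2869 0.0265] col [168.5 160.  177. ]
px [430. 313.] 2707 ztop 0.1989 c,r [0.6587 0.314  0.0095] col [28. 37. 48.]
px [546. 297.] 186 ztop 0.026 c,r [0.8368 0.3271 0.0116] col [45. 51. 59.]
px [215. 400.] 173 ztop 0.0118 c,r [0.6092 0.0814 0.0335] col [227.  99.  26.]
px [209. 424.] 315 ztop 0.0249 c,r [0.6119 0.0536 0.0144] col [ 37.  98. 138.]
shift cm [-23.3 -28.   -0.5]
```

nut_b lies flat in the far red bay at (.617,.287) with its top at 26.8 mm. Next is nut_a, where I'll touch down more gently.

Emit:
carry_out([
  [-1,-3.2,-3.7,-1,0,0,0.07],
  [-1,-6.4,-7.4,-1,0,0,0.14],
  [-1,-9.6,-11.1,-1,0,0,0.21],
  [-1,-12.8,-14.8,-1,0,0,0.21],
  [-1,-16,-18.5,-1,0,0,0.21],
  [-1,-19.2,-22.2,-1,0,0,0.21],
  [-1,-22.2,-25.7,-1,0,0,0.21],
  [-1,-25,-28.9,-1,0,0,0.21],
])

```text
time: 14.85
eef_pos: [0.471, -0.0685, 0.1702]
ee_rot: [0.0, 0.61, 0.793, -0.0]
contact_force: [0.2, -0.5, -0.1]
grip_width: 0.0881
finger_force: 0.0
```

Emit:
carry_out([
  [-1,0,0,0,0,0,0],
  [-1,0,0,0,0,0,0],
])

```text
time: 15.05
eef_pos: [0.472, -0.0672, 0.1702]
ee_rot: [0.0, 0.61, 0.792, 0.0]
contact_force: [-0.2, 1.2, -0.4]
grip_width: 0.0881
finger_force: 0.0
```

Run:
```python
from h import *
rep();d=look('w8');nutang(d,(.4755,-.0645));go(.4755,-.0645,.005)
```

```text
t 15.05 pos [ 0.472  -0.0672  0.1702] tooly 14.77 tilt z [ 0.001 -0.    -1.   ] w 0.0881 F [-0.2  1.2 -0.4] q7 0.09
nut c [ 0.475  -0.0646  0.0263] flat normal deg (mod 60) 14.5 w 0.0461 max w 0.0524
shift cm [ 0.1  0.3 16.5]
```

Emit:
carry_out([
  [-1,0.1,0.3,4,0,0,0],
  [-1,0.1,0.3,8,0,0,0],
  [-1,0.1,0.3,12,0,0,0],
  [-1,0.1,0.3,14.5,0,0,0],
  [-1,0.1,0.3,16,0,0,0],
  [-1,0.1,0.3,16.5,0,0,0],
  [-1,0.1,0.3,16.5,0,0,0],
  [0,0.1,0.3,16.5,0,0,0],
])

```text
time: 15.9
eef_pos: [0.4755, -0.064, 0.0054]
ee_rot: [0.001, 0.609, 0.793, 0.001]
contact_force: [0.6, -0.2, 0.4]
grip_width: 0.0824
finger_force: 0.0
```

Emit:
carry_out([
  [1,0,0,0,0,0,0],
  [1,0,0,0,0,0,0],
  [1,0,0,0,0,0,0],
  [1,0,0,0,0,0,0],
  [1,0,0,0,0,0,0],
  [1,0,0,-2,0,0,0],
  [1,0,0,-6,0,0,0],
  [1,0,0,-9,0,0,0],
])

```text
time: 16.7
eef_pos: [0.4743, -0.0646, 0.0959]
ee_rot: [-0.0, 0.609, 0.793, -0.0]
contact_force: [-0.2, -0.5, -1.6]
grip_width: 0.0457
finger_force: 30.0
```

Run:
```python
from h import *
rep();go(.5985,.2105,.095)
```

```text
t 16.7 pos [ 0.4743 -0.0646  0.0959] tooly 14.91 tilt z [-0.  0. -1.] w 0.0457 F [-0.2 -0.5 -1.6] q7 -0.0
shift cm [23.4 19.1  0.1]
```

Emit:
carry_out([
  [1,3,2.4,0,0,0,0],
  [1,6.8,5.5,0,0,0,0],
  [1,10.6,8.6,0,0,0,0],
  [1,14.4,11.7,0,0,0,0],
  [1,18,14.7,0,0,0,0],
  [1,21.2,17.3,0,0,0,0],
  [1,23.4,19.1,0,0,0,0],
  [1,23.4,19.1,1,0,0,0],
])

```text
time: 17.5
eef_pos: [0.6001, 0.2169, 0.0856]
ee_rot: [-0.0, 0.607, 0.794, 0.003]
contact_force: [-0.3, -0.7, -1.8]
grip_width: 0.0457
finger_force: 30.0
```

Run:
```python
from h import *
rep();go(.5985,.2105,.014)
```

```text
t 17.5 pos [0.6001 0.2169 0.0856] tooly 15.2 tilt z [ 0.003  0.005 -1.   ] w 0.0457 F [-0.3 -0.7 -1.8] q7 -0.42
shift cm [-0.6 -0.3  7.2]
```

Emit:
carry_out([
  [1,0,0,1,0,0,0],
  [1,0,0,3,0,0,0],
  [1,0,0,5,0,0,0],
  [1,0,0,6.2,0,0,0],
  [1,0,0,6.7,0,0,0],
  [1,0,0,7,0,0,0],
  [1,0,0,7.2,0,0,0],
  [1,0,0,7.2,0,0,0],
])

```text
time: 18.3
eef_pos: [0.5993, 0.2105, 0.0131]
ee_rot: [0.0, 0.61, 0.793, 0.0]
contact_force: [0.1, -0.3, -3.2]
grip_width: 0.0458
finger_force: 30.0
```

Emit:
carry_out([
  [1,0,0,0.2,0,0,0],
  [1,0,0,0.2,0,0,0],
])

```text
time: 18.5
eef_pos: [0.5991, 0.2105, 0.0109]
ee_rot: [0.0, 0.609, 0.793, 0.0]
contact_force: [-0.9, -0.0, -1.5]
grip_width: 0.0455
finger_force: 30.0
```

Emit:
carry_out([
  [1,0,0,0.1,0,0,0],
  [1,0,0,0.2,0,0,0],
  [1,0,0,0.2,0,0,0],
])

```text
time: 18.8
eef_pos: [0.5989, 0.2105, 0.0085]
ee_rot: [-0.0, 0.609, 0.793, -0.0]
contact_force: [-0.2, 0.8, -1.6]
grip_width: 0.0457
finger_force: 30.0
```

Emit:
carry_out([
  [-0.25,0,0,0,0,0,0],
  [-0.25,0,0,0,0,0,0],
  [-0.25,0,0,0,0,0,0],
  [-0.25,0,0,-1.5,0,0,0],
  [-0.25,0,0,-4,0,0,0],
  [-1,0,0,-8,0,0,0],
  [-1,0,0,-12,0,0,0],
  [-1,0,0,-16,0,0,0],
])

```text
time: 19.6
eef_pos: [0.5989, 0.2106, 0.1715]
ee_rot: [0.0, 0.609, 0.793, 0.0]
contact_force: [-0.0, 0.1, -0.3]
grip_width: 0.0767
finger_force: 0.0
```

Run:
```python
from h import *
d=look('w9');rep();objs(d);go(.474,-.1615,.165)
```

```text
t 19.65 pos [0.6024 0.2124 0.1787] tooly 14.9 tilt z [ 0.01   0.004 -1.   ] w 0.081 F [3.1 1.4 4.7] q7 -0.38
px [18. 65.] 2792 ztop 0.024 c,r [0.3271 0.2666 0.0364] col [ 15.  29. 154.]
px [157.  85.] 3027 ztop 0.018 c,r [0.447  0.2881 0.0302] col [242. 247. 248.]
px [340. 174.] 2221 ztop 0.0121 c,r [0.6077 0.2493 0.0959] col [ 30.  49. 236.]
px [362. 143.] 2987 ztop 0.027 c,r [0.6167 0.2864 0.0263] col [179. 168. 181.]
px [615. 206.] 3885 ztop 0.0757 c,r [0.826  0.2875 0.0225] col [29. 33. 38.]
px [318. 227.] 2671 ztop 0.0269 c,r [0.6011 0.2111 0.0264] col [170. 162. 179.]
px [211. 309.] 2057 ztop 0.1993 c,r [0.5553 0.2011 0.0113] col [30. 38. 49.]
px [425. 309.] 2077 ztop 0.1993 c,r [0.644  0.2253 0.0114] col [30. 40. 52.]
px [290. 401.] 1357 ztop 0.0389 c,r [0.6176 0.0421 0.0198] col [ 60. 118. 152.]
px [243. 410.] 178 ztop 0.012 c,r [ 0.5736 -0.0015  0.0262] col [224. 104.  32.]
shift cm [-32.8 -22.    1.1]
```

View pics/w9.png

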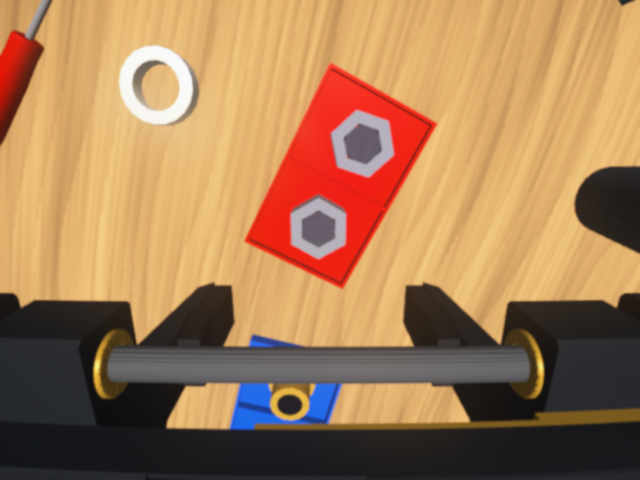

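Both nuts lie flat, one per red bay, at (362,143) and (318,227), and the tape is untouched. Now the foot.

Emit:
carry_out([
  [-1,-4,-2.7,0,0,0,0.08],
  [-1,-8,-5.4,0,0,0,0.16],
  [-1,-12,-8.1,0,0,0,0.24],
  [-1,-16,-10.8,0,0,0,0.26],
  [-1,-20,-13.5,0,0,0,0.26],
  [-1,-24,-16.2,0,0,0,0.26],
  [-1,-28,-18.9,0,0,0,0.26],
  [-1,-31,-21,0,0,0,0.26],
])

```text
time: 20.45
eef_pos: [0.4746, -0.1461, 0.1696]
ee_rot: [0.001, 0.708, 0.706, -0.0]
contact_force: [1.2, -0.6, 0.1]
grip_width: 0.0881
finger_force: 0.0
```

Run:
```python
from h import *
d=look('w10');rep();objs(d);go(.474,-.1615,.025)
```

```text
t 20.5 pos [ 0.4722 -0.1522  0.1693] tooly -0.5 tilt z [-0.002 -0.005 -1.   ] w 0.0881 F [-2.3 -5.1  0.6] q7 0.04
px [502.   4.] 364 ztop 0.034 c,r [0.6155 0.0248 0.0085] col [18. 43. 60.]
px [495.  84.] 1812 ztop 0.0123 c,r [ 0.6163 -0.0244  0.0763] col [220.5 105.   40. ]
px [499.  98.] 2758 ztop 0.0392 c,r [ 0.6154 -0.0422  0.0195] col [ 44.   89.5 121.5]
px [623. 242.] 1996 ztop 0.0511 c,r [ 0.7423 -0.1628  0.0193] col [27. 57. 30.]
px [316. 242.] 1855 ztop 0.0543 c,r [ 0.4744 -0.1616  0.008 ] col [74. 88. 99.]
px [453. 298.] 3287 ztop 0.1987 c,r [ 0.5288 -0.1434  0.011 ] col [20. 43. 56.]
px [197. 311.] 2337 ztop 0.1991 c,r [ 0.4245 -0.1426  0.0109] col [28. 35. 44.]
shift cm [-0.9  0.2 14.4]
```

Emit:
carry_out([
  [-1,-1.5,0,2,0,0,0],
  [-1,-1.5,0,4,0,0,0],
  [-1,-1.5,0,6,0,0,0],
  [-1,-1.5,0,6,0,0,0],
  [-1,-1.5,0,6,0,0,0],
])

```text
time: 21.0
eef_pos: [0.4761, -0.1577, 0.1094]
ee_rot: [0.0, 0.707, 0.707, 0.0]
contact_force: [0.2, 0.3, 0.3]
grip_width: 0.0882
finger_force: 0.0
```

Run:
```python
from h import *
rep();go(.474,-.1615,.025)
```

```text
t 21.0 pos [ 0.4761 -0.1577  0.1094] tooly 0.03 tilt z [ 0.  0. -1.] w 0.0882 F [0.2 0.3 0.3] q7 0.02
shift cm [-0.4 -0.2  8.4]
```

Emit:
carry_out([
  [-1,-0.4,-0.2,3,0,0,0],
  [-1,-0.4,-0.2,6,0,0,0],
  [-1,-0.4,-0.2,8,0,0,0],
  [-1,-0.4,-0.2,8.4,0,0,0],
  [-1,-0.4,-0.2,8.4,0,0,0],
  [0,-0.4,-0.2,8.4,0,0,0],
  [1,-0.4,-0.2,8.4,0,0,0],
  [1,-0.4,-0.2,8.4,0,0,0],
])

```text
time: 21.8
eef_pos: [0.4744, -0.1623, 0.0256]
ee_rot: [0.001, 0.707, 0.707, 0.0]
contact_force: [-1.1, 0.6, 0.0]
grip_width: 0.066
finger_force: 0.0
```

Emit:
carry_out([
  [1,0,0,0,0,0,0],
  [1,0,0,0,0,0,0],
  [1,0,0,0,0,0,0],
  [1,0,0,0,0,0,0],
  [1,0,0,0,0,0,0],
  [1,0,0,-1,0,0,0],
  [1,0,0,-4,0,0,0],
  [1,0,0,-7,0,0,0],
])

```text
time: 22.6
eef_pos: [0.4731, -0.1618, 0.0955]
ee_rot: [-0.001, 0.707, 0.707, -0.0]
contact_force: [0.3, -0.4, -1.7]
grip_width: 0.015
finger_force: 30.0
```

Run:
```python
from h import *
rep();go(.618,-.272,.095)
```

```text
t 22.6 pos [ 0.4731 -0.1618  0.0955] tooly 0.01 tilt z [-0.002  0.001 -1.   ] w 0.015 F [ 0.3 -0.4 -1.7] q7 0.01
shift cm [-11.   14.5   0. ]
```

Emit:
carry_out([
  [1,-2.5,3.3,0,0,0,0],
  [1,-5,6.6,0,0,0,0],
  [1,-7.5,9.9,0,0,0,0],
  [1,-9.6,12.7,0,0,0,0],
  [1,-11,14.5,0,0,0,0],
  [1,-11,14.5,0,0,0,0],
  [1,-11,14.5,2,0,0,0],
  [1,-11,14.5,4,0,0,0],
])

```text
time: 23.4
eef_pos: [0.6184, -0.2715, 0.055]
ee_rot: [0.0, 0.707, 0.707, 0.0]
contact_force: [-1.5, -1.0, -2.0]
grip_width: 0.0152
finger_force: 30.0
```

Run:
```python
from h import *
d=look('w11');rep();go(.618,-.272,.030)
```

```text
t 23.45 pos [ 0.6158 -0.2705  0.051 ] tooly 0.04 tilt z [-0.005  0.002 -1.   ] w 0.0146 F [-2.5  1.  -3. ] q7 0.15
shift cm [-0.2  0.2  2.1]
```

View pics/w11.png

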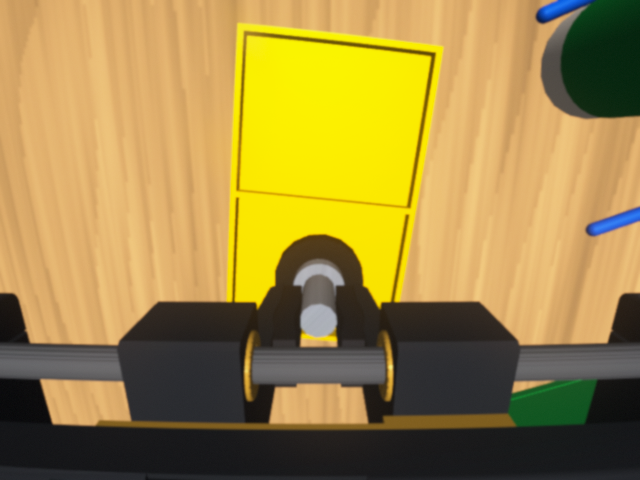

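The foot hangs upright at (318,290), inside the near yellow bay (divider at about row 200). Lower it gently.

Emit:
carry_out([
  [1,0,0,0.5,0,0,0],
  [1,0,0,1.2,0,0,0],
  [1,0,0,1.8,0,0,0],
  [1,0,0,2.2,0,0,0],
  [1,0,0,2.4,0,0,0],
  [1,0,0,2.5,0,0,0],
  [1,0,0,2.6,0,0,0],
  [1,0,0,2.6,0,0,0],
])

```text
time: 24.25
eef_pos: [0.6196, -0.2745, 0.0361]
ee_rot: [0.002, 0.708, 0.707, -0.001]
contact_force: [-17.3, 2.7, 45.4]
grip_width: 0.015
finger_force: 30.0
```

The force is high for this height, so I'll back off slightly and look before releasing.

Emit:
carry_out([
  [1,0,0,-0.6,0,0,0],
  [1,0,0,-0.6,0,0,0],
])

```text
time: 24.45
eef_pos: [0.6199, -0.2725, 0.0368]
ee_rot: [0.002, 0.707, 0.707, 0.001]
contact_force: [0.0, 0.3, -1.8]
grip_width: 0.0152
finger_force: 30.0
```

Run:
```python
from h import *
rep();a=get_image('scene')['image'][200:320,100:260];b=get_image('side')['image'][120:240,280:440]
cv2.imwrite('pics/c12.png',cv2.resize(np.hstack([a,b]),None,fx=2.5,fy=2.5,interpolation=cv2.INTER_CUBIC))
```

```text
t 24.45 pos [ 0.6199 -0.2725  0.0368] tooly -0.01 tilt z [ 0.003 -0.001 -1.   ] w 0.0152 F [ 0.   0.3 -1.8] q7 0.14
```

View pics/c12.png

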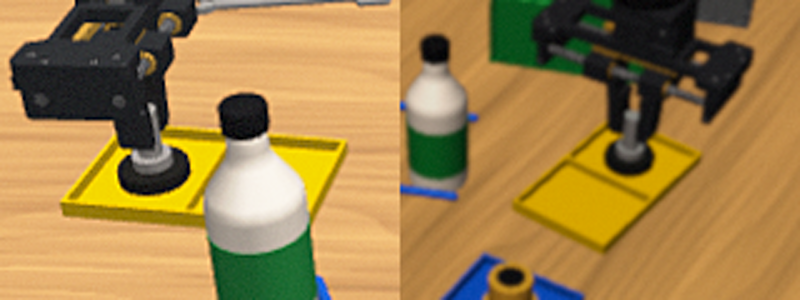

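The foot is upright in the left yellow bay, clear of the walls and effectively on the floor. Release and retreat.

Emit:
carry_out([
  [1,0,0,0.1,0,0,0],
  [1,0,0,0.1,0,0,0],
  [0,0,0,0.1,0,0,0],
  [0,0,0,0.1,0,0,0],
  [0,0,0,0.1,0,0,0],
  [0,0,0,-2,0,0,0],
  [0,0,0,-6,0,0,0],
  [0,0,0,-10,0,0,0],
])

```text
time: 25.35
eef_pos: [0.6179, -0.2716, 0.1345]
ee_rot: [-0.001, 0.707, 0.707, -0.0]
contact_force: [1.5, -0.2, 0.6]
grip_width: 0.0441
finger_force: 0.0
```

Emit:
carry_out([
  [0,0,0,-4,0,0,0],
  [0,0,-4,-8,0,0,0],
  [0,0,-8,-10,0,0,0],
  [0,0,-12,-10,0,0,0],
  [0,0,-14,-10,0,0,0],
  [0,0,-14,-10,0,0,0],
])

```text
time: 25.95
eef_pos: [0.4758, -0.2729, 0.2346]
ee_rot: [-0.001, 0.708, 0.706, -0.001]
contact_force: [0.9, -0.1, -0.1]
grip_width: 0.0442
finger_force: 0.0
```

Run:
```python
from h import *
rep()
for n in('side','scene'):
    d=get_image(n);print(n);objs(d,.016,.16,40) if n=='side' else cv2.imwrite('pics/end.png',d['image'])
```

```text
t 25.95 pos [ 0.4758 -0.2729  0.2346] tooly -0.15 tilt z [-0.002 -0.001 -1.   ] w 0.0442 F [ 0.9 -0.1 -0.1] q7 0.3
side
px [408.  16.] 2415 ztop 0.1288 c,r [ 0.821  -1.0273  0.0499] col [ 37.  74. 119.]
px [569.  37.] 7404 ztop 0.1541 c,r [ 0.418  -1.1006  0.1837] col [58. 59. 60.]
px [371. 112.] 5083 ztop 0.0804 c,r [ 0.7351 -0.4885  0.1696] col [30. 76. 14.]
px [294. 166.] 1165 ztop 0.1503 c,r [ 0.7631 -0.1587  0.015 ] col [ 72.  98. 103.]
px [262. 173.] 87 ztop 0.0279 c,r [ 0.8479 -0.1532  0.0575] col [128. 128. 133.]
px [372. 175.] 154 ztop 0.0577 c,r [ 0.6194 -0.269   0.0096] col [80.  86.5 92. ]
px [324. 235.] 311 ztop 0.0404 c,r [ 0.6149 -0.0417  0.0204] col [ 23.  89. 131.]
px [113. 283.] 2191 ztop 0.142 c,r [0.8462 0.2976 0.0301] col [34. 32. 34.]
px [301. 260.] 343 ztop 0.0404 c,r [0.6159 0.0431 0.02  ] col [ 22.  89. 132.]
px [258. 323.] 551 ztop 0.0279 c,r [0.5981 0.2115 0.0266] col [ 95. 100. 107.]
px [619. 381.] 3528 ztop 0.1534 c,r [0.0542 0.0248 0.036 ] col [36. 31. 25.]
px [ 51. 436.] 6190 ztop 0.1564 c,r [0.7444 0.5278 0.088 ] col [45. 45. 46.]
px [225. 349.] 620 ztop 0.0286 c,r [0.6146 0.2863 0.0267] col [ 97.  102.5 108.5]
px [308. 399.] 453 ztop 0.0201 c,r [0.4445 0.2883 0.0301] col [195. 213. 227.]
px [389. 420.] 933 ztop 0.0271 c,r [0.3174 0.2528 0.0502] col [  0.   2. 173.]
px [125. 473.] 426 ztop 0.1012 c,r [0.5665 0.5502 0.0258] col [108.  54.  20.]
scene
```

View pics/end.png

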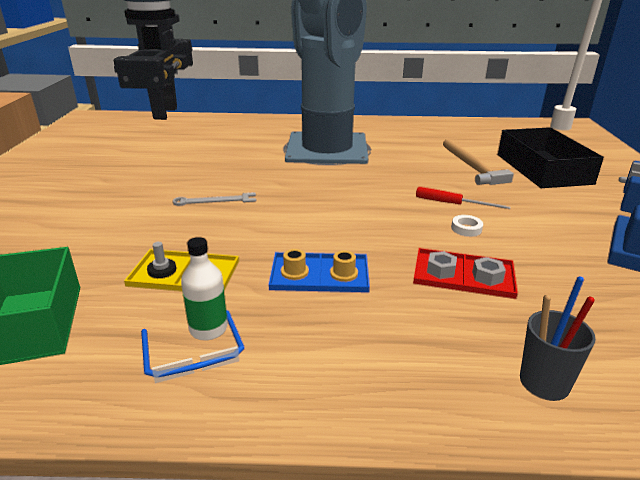

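The final view shows the foot at (161,262) in yellow, the bushes at (294,264) and (343,265) in blue, and the nuts at (442,265) and (489,270) in red. All are upright, one to a bay, and the tape and bottle have not moved.

```bash
python3 -c "
from bench import *
print(close_job())"
```

```text
the job is handed in; nothing more can be done
None
```

All five parts are sorted, upright and one to a bay, with the tape and bottle unmoved; the job is handed in at 26 s, but wrist force reached 41 N and 45 N as nut_b and the foot touched down (under the 120 N wrist limit; the 40 N limit is on the arm and gripper body).

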